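# Sweep the bullion rounds into the counter tray

### The job

At the bullion shop counter, pick up the pusher (the straight metal bar with the upright black grip) and use it to push the three large metal rounds together, in one sweep, well inside the three-sided wooden tray through its open side. Don't touch the rounds with the gripper or lift them; when they are in, let go of the pusher, leaving it standing on the counter.

Things in the scene. Friction and masses are not known exactly. Their poses are not given: they have to be found in the camera images.
- pusher_grip (a point): pusher, loose, 350 g: straight aluminium bar 200 mm long (its y), 24 thick (x), 22 high, standing on the counter, with an upright black grip on its middle, 24 (x) by 50 (y) by 60 mm tall (82 high in all). The point is the grip's centre, 52 mm above the bar's underside; z up. Starts far left or right, the bar pointing away from the robot. Not the hand stamp with a round knob and 60 mm base.
- round1: plain flat metal round like a thick coin blank, loose, lying flat: diameter 40 mm, 12 mm thick, about 120 g. Origin: centre of its underside; z up. Starts in front of the tray's open side: the one nearest the tray's -y side. A narrow ingot and a 22 mm medal to either side are not wanted.
- round2: plain flat metal round like a thick coin blank, loose, lying flat: diameter 40 mm, 12 mm thick, about 120 g. Origin: centre of its underside; z up. Starts in front of the tray's open side: the middle one, about 50 mm from each of the others sideways.
- round3: plain flat metal round like a thick coin blank, loose, lying flat: diameter 40 mm, 12 mm thick, about 120 g. Origin: centre of its underside; z up. Starts in front of the tray's open side: the one nearest the tray's +y side.
- tray: three-sided wooden frame with no floor, fixed on the counter: walls 10 mm thick, 18 high; inside 250 wide (y), 90 deep (x). Origin: on the counter, middle of the open side (mouth line), which faces the robot within 12 degrees; x points inward to the back wall (inner face x = 90), side walls' inner faces y = +-125. Rounds start with centres at x = -75 to -110, |y| under 60 mm.

How it is judged:
By the outcome, as a careful person would: the job done as asked, in the order asked, and still so for the second after the job is handed in, with the robot touching nothing.
It also fails if it takes over 38 s, if anything falls off the work surface, if the arm or the gripper's body presses on something with over 40 N, if the wrist force passes 120 N, or if a joint passes its speed limit or range.

### The arm

A 6-joint arm with a two-finger parallel gripper is mounted at the origin on the work surface. World frame = base frame: x ahead of the robot, y to its left, z up, the work surface at z = 0. Lengths are in mm, angles in degrees, forces in N, time in s.
With the tool pointing down it reaches from about 250 to 725 mm from the base axis. Payload 9.7 kg.
Tool frame: the origin (TCP) lies at the very end of the fingers, on their centre line; the grasp point (between the pads) lies 19 mm behind it; z points along the fingers, y is the line along which they close (so a half turn about z gives the same grasp; the last joint's range is limited). The gripper opens to 85 mm and grips with 20 to 120 N. Pads are 22 mm wide; open, the fingers measure 114 mm over their backs; the gripper's body (76 mm by 85 mm) begins 54 mm behind the grasp point. The pads swing forward as they close: fully open they stand 13 mm farther back than shut.
Start: joints at [-68.01, 4.979, 10.078, 95.1, 0, 90], TCP at [205.943, -509.985, 191.784] pointing down, gripper open.
Joint ranges: [-179.16, 179.16], [-48.56, 103.87], [-65.8, 70.77], [-126.05, 130.52], [-82.76, 87.17], [-180, 180]. Speed limits (degrees/s): [127.2, 127.2, 147.25, 180, 180, 180].

### API

Orientations are given as [roll, pitch, yaw] about the fixed x, y, z axes, in that order (R = Rz(yaw) Ry(pitch) Rx(roll)).
In Python, from rig import r, eyes gives the robot as it stands.
- The arm moves only by the tool carry_out, never from a script. Its argument "steps" is a list that holds one entry, the list of rows, each a list of 5 numbers: the opening, from -1 (shut) to 1 (fully open), so that 0 is half open, then the shift along the world's x, y, z normalised to -1 to 1, where 1 is 0.1 m, then the turn about the world's z normalised to -1 to 1, where 1 is pi rad. In form: [[[grip, dx, dy, dz, turn], ...]]. A call has 1 to 8 rows; each row shifts and turns the commanded pose from where the row before left it; what a row does not reach is not made up. A row lasts 1/8 s, in which the tool goes at most 62.5 mm and 10.7 degrees, less where a joint would pass 70% of its speed; a pose out of reach is approached as far as the arm can. A call with a number of a shift or a turn outside -1 to 1 is refused whole. A call with a gripper value outside its range is refused whole. The fingers move at their own pace and stop on an object; "grip_force" is the grip in N (left out, the last holds). Time passes only in rows, so rows that do not move let the fingers close. It gives the time, the measured TCP pose, the force, the opening and the grip force at its end, in the units of the state.
- r.read_state(): the state, without advancing time (a new reading comes with each control period).
- eyes.snapshot(name): name is "scene" or "top" or "wrist"; returns the picture (384x512x3 uint8, red, green, blue); there is no depth.
- eyes.camera_info(name): a dict with "intrinsics" (3x3 intrinsics, pixels), "k1" (the pictures are not rectified: a ray, as slopes to the right and down, at radius r is drawn at 1 + k1 r^2 times it, then the intrinsics apply), "view" (4x4, takes a point from world to camera coordinates); the wrist camera has in their place "T_tool_cam" (4x4, takes a point from camera to tool coordinates, whose origin is the TCP and whose axes are the flange's). Camera axes: x right, y up, looking along -z (the intrinsics and any distortion apply to the point x, -y, -z); pixel columns grow to the right and rows downward; lengths in mm; the calibration is good to about 2 mm. A picture is of the moment at which its call begins: read the wrist's pose just before it. camera_info takes no time and is no camera call.
- r.sign_off(): hands the job in; it is judged then, once.
The state is a dict: "t": time; "joints": joint angles; "joint_velocities": joint speeds; "joint_efforts": joint torques, N m; "ee_pos": TCP position; "orientation": TCP orientation; "contact_force": force on the tool from outside, world axes, zero at the start; "ft_torque": the same for the moment, N m; "grip_width": finger opening in mm; "grip_force": force on a finger pad.
Only numpy, scipy, OpenCV 4.12 (cv2) and the standard library are available. Lean on these libraries where they do the work, as an engineer would, in place of code of your own. Each camera call takes 0.05 s, during which the arm holds its last target. There are 200 camera calls.

## Working session

There is one attempt and no reset: what is moved stays moved. The work goes in short steps, Python scripts to look and compute and a tool call to move; the robot and the scene stay as the last step left them, time stands still between calls to the robot, and variables do not carry over. Pictures are saved under pics/ and viewed, at most 10 in all, crops included, and the job is handed in when it is done.

Besides the shell and the picture viewer there is one more tool, called after "Call:" as a command line: name --argument value ..., lists and objects as JSON in quotes. carry_out: Moves the arm, as the interface text tells. Scaled input: -1 to 1 covers 0.1 m each way for a shift and pi rad each way for a turn. Its arguments: {"type":"object","properties":{"steps":{"type":"array","items":{"type":"array","items":{"type":"array","items":{"type":"number"}}}},"grip_force":{"type":"number"}},"required":["steps"]}

```bash
ls; mkdir -p pics; cat > h.py <<'E'
import numpy as np, cv2
from rig import r, eyes
def cam(name):
    c=eyes.camera_info(name); return np.array(c["intrinsics"],float),float(c["k1"]),np.array(c["view"],float)
def ray(name,uv):
    K,k1,V=cam(name); uv=np.atleast_2d(uv).astype(float)
    s=cv2.undistortPoints(uv.reshape(-1,1,2),K,np.array([k1,0,0,0.])).reshape(-1,2)
    d=np.c_[s[:,0],-s[:,1],-np.ones(len(s))]
    R,t=V[:3,:3],V[:3,3]
    return -R.T@t, d@R
def onplane(name,uv,z):
    o,d=ray(name,uv); return o+d*((z-o[2])/d[:,2])[:,None]
E
python3 - <<'E'
from h import *
for n in ("top","scene"):
    im=eyes.snapshot(n); cv2.imwrite(f"pics/{n}0.png",im[...,::-1])
    K,k1,V=cam(n); print(n,K.tolist(),k1,np.round(-V[:3,:3].T@V[:3,3]))
s=r.read_state(); print(s["t"],s["ee_pos"],s["orientation"],s["grip_width"])
E
```

```text
pics
top [[372.52051517448047, 0.0, 254.80930013199216], [0.0, 372.52051517448047, 200.25820117431488], [0.0, 0.0, 1.0]] -0.02165914741689739 [471. -17. 883.]
scene [[378.9038064789974, 0.0, 262.3075907043885], [0.0, 378.9038064789974, 195.40898447321834], [0.0, 0.0, 1.0]] -0.11993677396324512 [1040. -155.  956.]
0.1 [ 205.8510036  -509.77377224  191.15302399] [-1.79933165e+02  1.72350910e-03  2.19916784e+01] 85.54000927287744
```

View pics/top0.png

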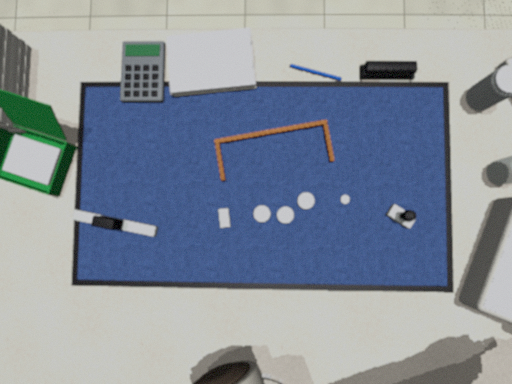

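View pics/scene0.png

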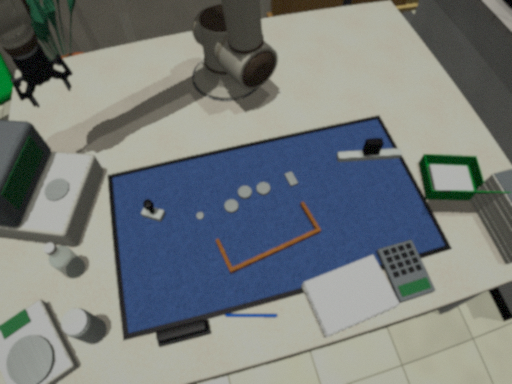

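The top view (up = +x, left = +y) shows:
- the tray with wall ends at about (222,180) and (333,160)
- the rounds at (262,214), (286,215) and (306,201)
- the ingot at (224,217) and the medal at (345,199)
- the pusher with its grip at about (107,223) and its bar from (75,215) to (156,231)
- the stamp at (403,215)

The scene view agrees, with the pusher grip at (373,146). Next I'll measure these.

```bash
cat > m.py <<'E'
from h import *
def blobs(mask,amin):
    n,l,st,ce=cv2.connectedComponentsWithStats(mask.astype(np.uint8)); return [(st[i,4],ce[i],l==i) for i in range(1,n) if st[i,4]>=amin]
im=eyes.snapshot("top"); hsv=cv2.cvtColor(im,cv2.COLOR_RGB2HSV)
roi=np.zeros(im.shape[:2],bool); roi[95:278,66:440]=1
white=roi&(hsv[...,1]<70)&(hsv[...,2]>130)
for a,c,m in blobs(white,25):
    k=cv2.findContours(m.astype(np.uint8),0,2)[0][0]; (rc,rs,ra)=cv2.minAreaRect(k)
    print("white",a,np.round(c,1),np.round(rs,1),round(ra,1),"z12:",np.round(onplane("top",c,12)[0],1))
    if a>500 or rs[0]>50 or rs[1]>50:
        b=cv2.boxPoints((rc,rs,ra)); print("  box z22",np.round(onplane("top",b,22)[:,:2],1).tolist())
br=roi&(hsv[...,0]<20)&(hsv[...,1]>110)&(hsv[...,2]>70)
for a,c,m in blobs(br,60):
    k=cv2.findContours(m.astype(np.uint8),0,2)[0]; k=max(k,key=cv2.contourArea)
    p=cv2.approxPolyDP(k,4,True).reshape(-1,2); print("brown",a,np.c_[p,np.round(onplane("top",p,18)[:,:2],1)].tolist())
for n,(x0,x1,y0,y1),z in (("top",(85,135,205,240),82),("scene",(355,395,130,165),82)):
    g=eyes.snapshot(n) if n=="scene" else im; q=np.zeros(g.shape[:2],bool); q[y0:y1,x0:x1]=1
    for a,c,m in blobs(q&(g.max(2)<60),40):
        k=cv2.findContours(m.astype(np.uint8),0,2)[0][0]; rc=cv2.minAreaRect(k)
        print(n,"grip",a,np.round(c,1),np.round(rc[1],1),rc[2],"z52",np.round(onplane(n,c,52)[0],1),"z82",np.round(onplane(n,cv2.boxPoints(rc),z)[:,:2],1).tolist())
E
python3 m.py
python3 - <<'E'
from h import *
im=cv2.imread("pics/top0.png"); cv2.imwrite("pics/crop1.png",cv2.resize(im[190:250,62:172],None,fx=7,fy=7,interpolation=cv2.INTER_CUBIC))
E
```

```text
white 435 [ 72.3 110.3] [32. 13.] 90.0 z12: [742.2 460.   12. ]
white 72 [146.8  97.3] [ 4. 32.] 90.0 z12: [774.2 276.9  12. ]
white 1213 [ 73.  214.4] [ 34. 126.] 0.0 z12: [488.7 446.1  12. ]
  box z22 [[341.9, 451.3], [639.9, 465.2], [640.2, 382.0], [343.7, 370.0]]
white 267 [305.5 200.3] [17. 17.] 90.0 z12: [ 529.  -106.6   12. ]
white 90 [344.6 198.9] [10.  9.] 90.0 z12: [ 533.2 -197.3   12. ]
white 267 [261.4 213.3] [17. 17.] 90.0 z12: [497.2  -3.9  12. ]
white 141 [395.2 210.6] [13.  13.7] 31.0 z12: [ 507.3 -314.3   12. ]
white 236 [223.8 217.7] [20.5 11.7] 82.9 z12: [485.9  84.   12. ]
white 270 [285.1 214.5] [17. 18.] 90.0 z12: [495.1 -59.1  12. ]
white 405 [138.6 227.7] [32.9 12.4] 11.3 z12: [459.5 285.7  12. ]
white 70 [408.6 223.6] [ 9.6 10.6] 36.9 z12: [ 477.6 -344.8   12. ]
brown 758 [[326.0, 121.0, 715.9, -153.1], [215.0, 140.0, 668.9, 107.9], [221.0, 178.0, 578.6, 91.8], [220.0, 142.0, 664.2, 95.9], [320.0, 124.0, 708.6, -139.1], [332.0, 160.0, 623.4, -167.1]]
top grip 287 [107.4 222.4] [28.9 10.9] 9.462322235107422 z52 [470.8 344.   52. ] z82 [[464.1, 365.7], [487.6, 362.7], [478.1, 298.6], [454.7, 301.7]]
scene grip 262 [372.1 146.4] [16. 19.] 90.0 z52 [467.5 345.7  52. ] z82 [[454.2, 314.0], [468.7, 369.4], [522.2, 344.6], [507.9, 290.7]]
```

View pics/crop1.png

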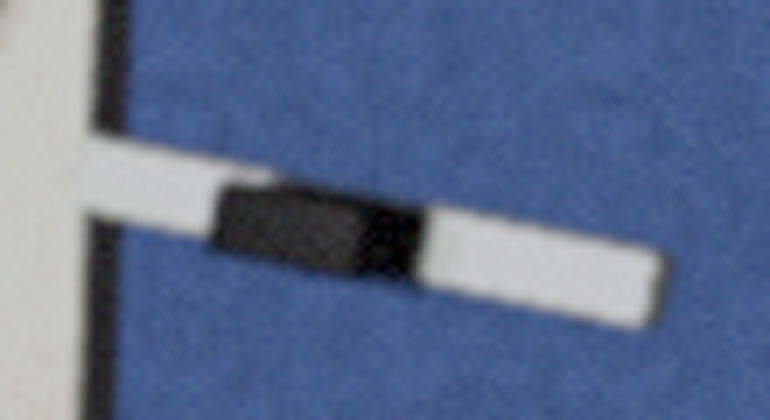

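The crop shows the pusher clearly. The grip's lit top is centred at about crop (290,228). The bar's top ends are at about crop (82,172) and (650,291).

```bash
python3 - <<'E'
from h import *
f=lambda p:(np.array(p)+.5)/7-.5+np.array([62,190])
P=onplane("top",f([(290,228)]),82)[0]; E=onplane("top",f([(82,172),(650,291)]),22)
print("grip top",P.round(1),"ends",E.round(1),"mid",E.mean(0).round(1),"len",np.linalg.norm(E[0]-E[1]).round(1))
d=E[0]-E[1]; print("bar yaw",np.degrees(np.arctan2(-d[0],d[1])))
# tray: line fit of back wall centreline and side walls at z18, sub-pixel
im=eyes.snapshot("top"); hsv=cv2.cvtColor(im,cv2.COLOR_RGB2HSV)
m=(hsv[...,0]<20)&(hsv[...,1]>110)&(hsv[...,2]>70); m[:95]=0;m[200:]=0;m[:,:190]=0;m[:,360:]=0
v,u=np.nonzero(m); W=onplane("top",np.c_[u,v],18)[:,:2]
a=np.radians(10.2)
for _ in range(4):
    R=np.array([[np.cos(a),np.sin(a)],[-np.sin(a),np.cos(a)]]); L=W@R.T
    c0=np.percentile(L[:,1],[1,99]).mean(); b=(abs(L[:,1]-c0)<110)&(L[:,0]>L[:,0].max()-25)
    s=np.polyfit(L[b,1],L[b,0],1); a-=np.arctan(s[0])
print("yaw",np.degrees(a),"back centre x",L[b,0].mean(),"sides",[np.median(L[(k*(L[:,1]-c0)>110)&(L[:,0]<L[:,0].max()-25),1]) for k in(1,-1)],"mouth",np.percentile(L[:,0],1))
ym=np.mean([np.median(L[(k*(L[:,1]-c0)>110)&(L[:,0]<L[:,0].max()-25),1]) for k in(1,-1)])
O=R.T@np.array([L[b,0].mean()-95,ym]); print("origin",O)
for n,p in dict(r1=(529,-106.6),r2=(495.1,-59.1),r3=(497.2,-3.9),ingot=(485.9,84),medal=(533.2,-197.3)).items(): print(n,(R@(np.array(p)-O)).round(1))
for x in (-165,-150,23): print(x,(O+R.T@np.array([x,0])).round(1))
E
```

```text
grip top [471.4 340.9  82. ] ends [[489.2 440.2  22. ]
 [452.2 244.6  22. ]] mid [470.7 342.4  22. ] len 199.0
bar yaw -10.714067875759573
yaw 10.59059564853774 back centre x 673.7715860420705 sides [np.float64(-19.965145563317705), np.float64(-277.27861096027)] mouth 583.5319772049214
origin [596.22773512 -39.7177464 ]
r1 [-78.4 -53.4]
r2 [-103.    -0.5]
r3 [-90.8  53.4]
ingot [-85.7 141.9]
medal [ -90.9 -143.3]
-165 [434. -70.]
-150 [448.8 -67.3]
23 [618.8 -35.5]
```

Call:
carry_out --steps '[[[1,0.14,0.45,0,0.053],[1,0.14,0.45,0,0.053],[1,0.14,0.45,0,0.053],[1,0.14,0.45,0,0.053],[1,0.14,0.45,0,0.053],[1,0.14,0.45,0,0.053],[1,0.14,0.45,0,0],[1,0.14,0.45,0,0]]]'

```text
t: 1.25
ee_pos: [318.1, -148.6, 191.9]
orientation: [180.0, 0.0, 79.2]
contact_force: [0.5, -0.6, 0.7]
grip_width: 85.1
grip_force: 0.0
```

Call:
carry_out --steps '[[[1,0.14,0.45,0,0],[1,0.14,0.45,0,0],[1,0.14,0.45,0,0],[1,0.14,0.45,0,0],[1,0.14,0.45,0,0],[1,0.14,0.45,0,0],[1,0.14,0.45,0,0],[1,0.14,0.45,0,0]]]'

```text
t: 2.25
ee_pos: [430.1, 211.7, 191.8]
orientation: [180.0, -0.0, 79.3]
contact_force: [-0.4, -0.6, 0.2]
grip_width: 85.9
grip_force: 0.0
```

Call:
carry_out --steps '[[[1,0.1,0.33,0,0],[1,0.1,0.33,0,0],[1,0.1,0.33,0,0],[1,0.1,0.31,0,0],[1,0,0,0,0]]]'

```text
t: 2.88
ee_pos: [470.0, 341.4, 190.6]
orientation: [-179.9, 0.1, 79.3]
contact_force: [0.4, -0.1, -0.3]
grip_width: 85.1
grip_force: 0.0
```

```bash
python3 - <<'E'
from h import *
s=r.read_state(); print(s["ee_pos"],s["orientation"])
im=eyes.snapshot("wrist"); cv2.imwrite("pics/w1.png",im[...,::-1])
c=eyes.camera_info("wrist"); print(np.round(c["T_tool_cam"],3).tolist(),c["k1"],c["intrinsics"])
E
```

```text
[469.95685622 341.40199733 190.58696581] [-1.79935255e+02  6.10429917e-02  7.93290459e+01]
[[-0.001, 0.959, 0.283, 71.505], [1.0, 0.001, 0.001, 0.958], [0.0, 0.283, -0.959, -181.116], [0.0, 0.0, 0.0, 1.0]] -0.02110114400623488 [[286.05209031   0.         256.47485548]
 [  0.         286.05209031 192.96275919]
 [  0.           0.           1.        ]]
```

View pics/w1.png

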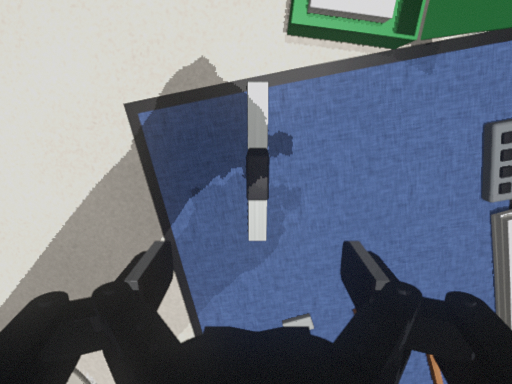

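The wrist view shows the bar upright and well aligned: top end at (258,83), bottom end at (258,240), and the grip at about (258,175). I'll check its centre along tool x.

```bash
cat >> h.py <<'E'
from scipy.spatial.transform import Rotation as Ro
def wplane(pos,rpy,uv,z):
    c=eyes.camera_info("wrist"); K=np.array(c["intrinsics"]); T=np.array(c["T_tool_cam"])
    s=cv2.undistortPoints(np.array(uv,float).reshape(-1,1,2),K,np.array([c["k1"],0,0,0.])).reshape(-1,2)
    R=Ro.from_euler("xyz",rpy,degrees=True).as_matrix()
    d=(R@T[:3,:3]@np.c_[s[:,0],-s[:,1],-np.ones(len(s))].T).T; o=np.array(pos)+R@T[:3,3]
    return o+d*((z-o[2])/d[:,2])[:,None]
E
python3 - <<'E'
from h import *
p=[469.96,341.4,190.59];o=[-179.94,.06,79.33]
E=wplane(p,o,[(258,83),(258,240)],22); print(E.round(1),E.mean(0).round(1),np.linalg.norm(E[0]-E[1]))
d=E[0]-E[1]; print(np.degrees(np.arctan2(-d[0],d[1])))
im=cv2.imread("pics/w1.png"); q=im[140:210,235:280].max(2); 
m=im.max(2)<75; m[:140]=0;m[210:]=0;m[:,240:]&=True;m[:,:243]=0;m[:,274:]=0
n,l,st,ce=cv2.connectedComponentsWithStats(m.astype(np.uint8)); print(st[1:][st[1:,4]>100],)
b=im[:,:,0].astype(int); 
for v in (90,130,215,235): 
    row=np.nonzero((im[v,240:280].min(1)>130))[0]+240; print(v,row.min(),row.max()) if len(row) else None
E
```

```text
[[490.8 438.9  22. ]
 [454.4 244.9  22. ]] [472.6 341.9  22. ] 197.4132844090656
-10.642424691755128
[[245 148  24  52 885]]
90 248 267
130 248 266
215 249 266
235 249 265
```

Call:
carry_out --steps '[[[1,0.02,0.005,-0.45,0],[1,0,0,-0.45,0],[1,0,0,-0.4,0],[1,0,0,-0.24,0],[1,0,0,0,0]]]'

```text
t: 3.55
ee_pos: [470.8, 338.8, 36.4]
orientation: [-179.9, 0.1, 79.2]
contact_force: [-0.3, -0.4, -0.2]
grip_width: 85.4
grip_force: 0.0
```

Call:
carry_out --steps '[[[-1,0,0,0,0],[-1,0,0,0,0],[-1,0,0,0,0],[-1,0,0,0,0],[-1,0,0,0,0],[-1,0,0,0,0],[-1,0,0,0,0],[-1,0,0,0,0]]]' --grip_force 60

```text
t: 4.55
ee_pos: [472.2, 340.8, 38.8]
orientation: [180.0, -0.1, 79.2]
contact_force: [-1.7, -1.8, 6.7]
grip_width: 21.6
grip_force: 58.6
```

Call:
carry_out --steps '[[[-1,0,0,0.1,0],[-1,0,0,0.2,0],[-1,0,0,0.3,0],[-1,0,0,0.1,0],[-1,0,0,0,0]]]'

```text
t: 5.18
ee_pos: [472.2, 340.7, 108.0]
orientation: [180.0, -0.0, 79.2]
contact_force: [0.4, 0.7, -3.3]
grip_width: 21.6
grip_force: 59.1
```

```bash
python3 - <<'E'
from h import *
s=r.read_state(); print(s["ee_pos"],s["orientation"],s["grip_width"],s["contact_force"],s["ft_torque"])
im=eyes.snapshot("wrist"); cv2.imwrite("pics/w2.png",im[...,::-1])
E
```

```text
[472.18499273 340.72232147 107.99049588] [ 1.79969543e+02 -2.97354045e-02  7.92332388e+01] 21.550641763977573 [ 0.38421856  0.72650745 -3.32538129] [-0.01912304  0.02485899  0.00172291]
```

View pics/w2.png

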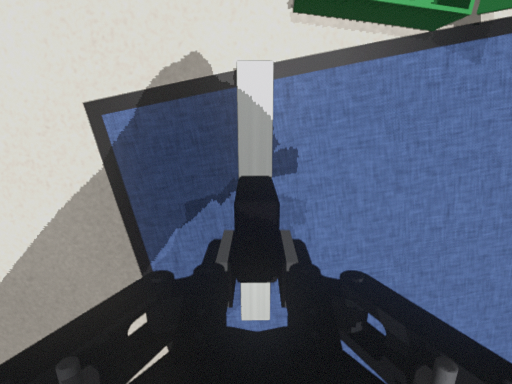

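The pusher is held firmly. The bar is level and straight in the wrist view, from (256,61) to (256,320). Next I carry it to behind the rounds.

Call:
carry_out --steps '[[[-1,-0.04,-0.2,0,0.01],[-1,-0.04,-0.4,0,0.02],[-1,-0.04,-0.4,0,0.02],[-1,-0.04,-0.45,0,0.02],[-1,-0.04,-0.45,0,0.02],[-1,-0.04,-0.45,0,0.02],[-1,-0.04,-0.45,0,0.009],[-1,-0.04,-0.45,0,0]]]'

```text
t: 6.22
ee_pos: [439.0, 14.1, 106.5]
orientation: [-179.9, -0.0, 100.7]
contact_force: [0.7, -0.2, -2.6]
grip_width: 21.3
grip_force: 59.1
```

Call:
carry_out --steps '[[[-1,-0.03,-0.4,0,0],[-1,-0.03,-0.3,0,0],[-1,0,-0.16,0,0],[-1,0,0,0,0],[-1,0,0,0,0]]]'

```text
t: 6.85
ee_pos: [433.9, -69.8, 107.4]
orientation: [-180.0, -0.0, 100.7]
contact_force: [-0.4, -0.3, -3.3]
grip_width: 21.1
grip_force: 59.1
```

```bash
python3 - <<'E'
from h import *
s=r.read_state(); print(s["ee_pos"],s["orientation"],s["grip_width"],s["contact_force"])
im=eyes.snapshot("top"); cv2.imwrite("pics/t2.png",cv2.resize(im[100:290,190:370,::-1],None,fx=3,fy=3))
E
```

```text
[433.90099267 -69.76020605 107.41759874] [-1.79971428e+02 -3.30728122e-02  1.00676032e+02] 21.095694679821 [-0.42417011 -0.3370204  -3.30840003]
```

View pics/t2.png

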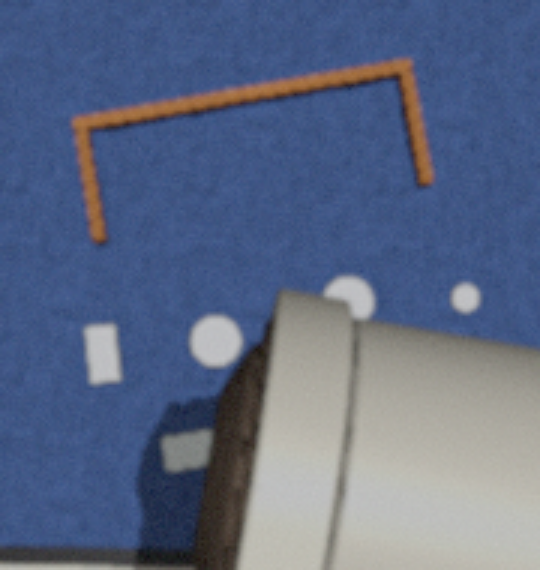

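The crop shows the rounds untouched and the bar's left end about (185,450), parallel to the tray mouth and behind the rounds. Next I lower it.

Call:
carry_out --steps '[[[-1,0,0,-0.2,0],[-1,0,0,-0.3,0],[-1,0,0,-0.15,0],[-1,0,0,-0.03,0],[-1,0,0,0,0],[-1,0,0,0,0]]]'

```text
t: 7.65
ee_pos: [434.6, -70.5, 40.8]
orientation: [179.9, 0.0, 100.7]
contact_force: [0.7, -0.7, -2.8]
grip_width: 21.2
grip_force: 59.2
```

Call:
carry_out --steps '[[[-1,0,0,-0.01,0],[-1,0,0,0,0],[-1,0,0,0,0]]]'

```text
t: 8.02
ee_pos: [434.0, -70.5, 38.9]
orientation: [180.0, 0.0, 100.6]
contact_force: [0.6, -0.1, -2.6]
grip_width: 21.5
grip_force: 59.3
```

Call:
carry_out --steps '[[[-1,0.12,0.0224,0,0],[-1,0.12,0.0224,0,0],[-1,0.12,0.0224,0,0],[-1,0.12,0.0224,0,0],[-1,0.12,0.0224,0,0],[-1,0.12,0.0224,0,0],[-1,0.12,0.0224,0,0],[-1,0.12,0.0224,0,0]]]'

```text
t: 9.02
ee_pos: [530.1, -52.6, 39.2]
orientation: [-179.9, 0.0, 100.6]
contact_force: [-7.8, -2.0, 7.6]
grip_width: 21.3
grip_force: 60.6
```

Call:
carry_out --steps '[[[-1,0.12,0.0224,0,0],[-1,0.12,0.0224,0,0],[-1,0.12,0.0224,0,0],[-1,0.12,0.0224,0,0],[-1,0.12,0.0224,0,0],[-1,0.12,0.0224,0,0],[-1,0.09,0.0168,0,0],[-1,0.06,0.0112,0,0]]]'

```text
t: 10.02
ee_pos: [617.1, -36.3, 39.1]
orientation: [-179.9, 0.0, 100.6]
contact_force: [-7.7, -1.4, 7.4]
grip_width: 21.4
grip_force: 60.6
```

Call:
carry_out --steps '[[[-1,0.04,0.0075,0,0],[-1,0,0,0,0],[-1,0,0,0,0]]]'

```text
t: 10.4
ee_pos: [621.1, -35.5, 39.1]
orientation: [-180.0, 0.0, 100.7]
contact_force: [-5.6, -1.5, 5.5]
grip_width: 21.2
grip_force: 60.5
```

```bash
python3 - <<'E'
from h import *
s=r.read_state(); print(s["t"],s["ee_pos"],s["orientation"],s["grip_width"],s["contact_force"])
a=eyes.snapshot("top")[90:220,190:370,::-1]; b=eyes.snapshot("scene")[140:290,180:360,::-1]
f=lambda q:cv2.resize(q,(390,300),interpolation=cv2.INTER_CUBIC)
cv2.imwrite("pics/p3.png",np.hstack([f(a),f(b)]))
E
```

```text
10.4 [621.0998609  -35.5099016   39.06432342] [-1.79958283e+02  1.00298635e-02  1.00650494e+02] 21.16371811816166 [-5.56247176 -1.54142944  5.53353414]
```

View pics/p3.png

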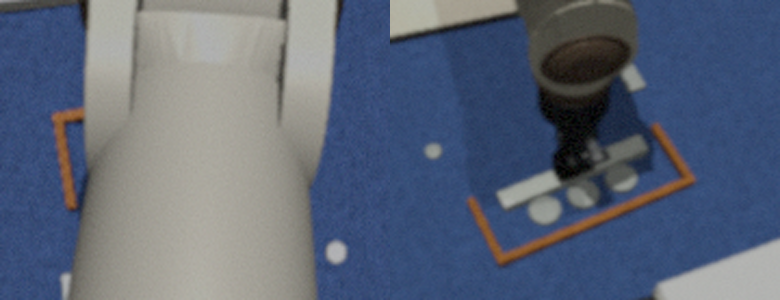

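The scene half shows all three rounds at about (545,208), (582,195) and (622,178), against the bar inside the tray, with a gap to the back wall. The ingot and medal haven't moved. Now I release and rise.

Call:
carry_out --steps '[[[0.2,0,0,0.005,0],[0.4,0,0,0,0],[0.6,0,0,0,0],[0.8,0,0,0,0],[1,0,0,0,0],[1,0,0,0,0],[1,0,0,0,0]]]'

```text
t: 11.38
ee_pos: [620.9, -35.6, 39.3]
orientation: [180.0, -0.0, 100.6]
contact_force: [1.0, -0.1, 0.7]
grip_width: 85.4
grip_force: 0.0
```

Call:
carry_out --steps '[[[1,0,0,0.1,0],[1,0,0,0.3,0],[1,0,0,0.4,0],[1,0,0,0.4,0],[1,0,0,0.3,0],[1,-0.3,0,0.2,0],[1,-0.4,-0.2,0,0],[1,-0.4,-0.4,0,0]]]'

```text
t: 12.38
ee_pos: [510.1, -95.4, 210.3]
orientation: [179.9, 0.0, 100.8]
contact_force: [-0.3, -0.7, 0.7]
grip_width: 85.2
grip_force: 0.0
```

Call:
carry_out --steps '[[[1,-0.2,-0.4,0,0],[1,-0.2,-0.45,0,0],[1,-0.2,-0.45,0,0],[1,0,-0.4,0,0],[1,0,-0.2,0,0],[1,0,0,0,0]]]'

```text
t: 13.12
ee_pos: [450.9, -286.2, 209.3]
orientation: [-180.0, -0.0, 100.6]
contact_force: [-0.6, -0.0, -0.0]
grip_width: 85.5
grip_force: 0.0
```

```bash
python3 - <<'E'
from h import *
s=r.read_state(); print(s["t"],s["ee_pos"],s["contact_force"])
a=eyes.snapshot("top")[90:220,190:370,::-1]; b=eyes.snapshot("scene")[140:290,180:360,::-1]
f=lambda q:cv2.resize(q,(390,300),interpolation=cv2.INTER_CUBIC)
cv2.imwrite("pics/p4.png",np.hstack([f(a),f(b)]))
E
```

```text
13.125 [ 450.86272839 -286.20736629  209.28872528] [-0.58387384 -0.00987546 -0.04255561]
```

View pics/p4.png

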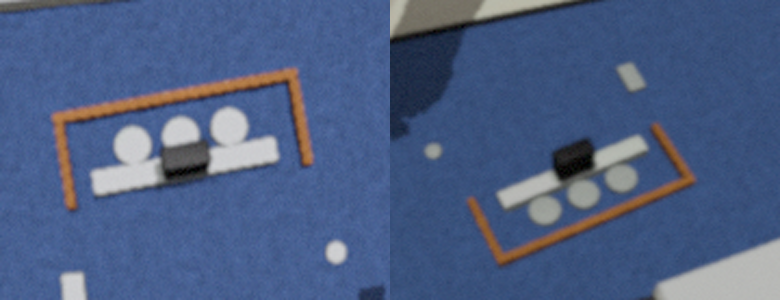

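Both views show the three rounds well inside the tray, at about (132,145), (181,134) and (229,127). The pusher stands upright behind them, the ingot and medal are undisturbed, and the arm is clear.

```bash
python3 -c "
from rig import r
print(r.sign_off())"
```

```text
the job is handed in; nothing more can be done
None
```

The pusher swept all three rounds well inside the tray in one push; it was then released standing on the counter, and the job was handed in at about 13 s of the 38 s allowed.

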